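# Close the specimen case and present the code reader to its label

### The arm

A 6-joint arm with a two-finger parallel gripper is mounted at the origin on the work surface. World frame = base frame: x ahead of the robot, y to its left, z up, the work surface at z = 0. Lengths are in m, angles in rad, forces in N, time in s.
With the tool pointing down it reaches from about 0.375 to 0.925 m from the base axis. Payload 5.7 kg.
Tool frame: the origin (TCP) lies midway between the tips of the shut fingers; the grasp point (between the pads) lies 19 mm behind it; z points along the fingers, y is the line along which they close (so a half turn about z gives the same grasp; the last joint's range is limited). The gripper opens to 88 mm and grips with 3 to 60 N. Pads are 20 mm wide; open, the fingers measure 115 mm over their backs; the gripper's body (75 mm by 178 mm) begins 61 mm behind the grasp point.
Start: joints at [-0.115, 0.359, 1.51, -0, 1.272, -0.115], TCP at [0.6, -0, 0.223] pointing down, gripper open.
Joint ranges: [-2.97, 2.97], [-1.01, 2.36], [0.21, 2.38], [-0.96, 4.11], [0.2, 2.71], [-2.98, 2.98]. Speed limits (rad/s): [2.39, 2.39, 3.14, 3.14, 3.14, 3.14].

### API

Orientations are given as a unit quaternion [x, y, z, w].
In Python, from bench import move_ptp, servo_line, goto_joints, move_gripper, sleep, inverse_kinematics, capture, PlanningError, close_job, spot_in, silhouettes, current_clock, current_joint_pos, current_qvel, current_joint_torque, current_position, current_orientation, current_force, current_torque, current_finger_gap, current_grip_force gives the robot as it stands. Calls block until the motion is done:
- move_ptp(position, orientation): joint-space move of the TCP to a pose.
- servo_line(position, orientation=None, rate=0.15, contact_N=None): straight line of the TCP; orientation=None keeps the orientation; rate is the mean speed in m/s. With contact_N (N) it stops when the force on the tool has changed by that much, and returns True; else False.
- goto_joints(angles): joint-space move.
- move_gripper(opening): finger opening in m; the grip force is fixed at half the most; returns when the fingers have stopped.
- sleep(seconds).
- inverse_kinematics(position, orientation): joint angles nearest the present ones, or None.
- capture(name): name is "scene" or "side" or "wrist"; returns a dict with "image" (420x560x3 uint8, blue, green, red), "range_z" (420x560 float32, m along the optical axis (not along the pixel's ray), 0 where there is no reading), "intrinsics" (3x3 intrinsics, pixels), "k1" (the pictures are not rectified: a ray, as slopes to the right and down, at radius r is drawn at 1 + k1 r^2 times it, then the intrinsics apply), "R" (3x3) and "t" (3): a world point X has camera coordinates R X + t. Camera axes: x right, y down, z forward; pixel columns grow to the right and rows downward; lengths in m; the calibration is good to about 2 mm. A picture is of the moment at which its call begins.
A pose or a line that the arm cannot do raises PlanningError and nothing moves.
- close_job(): hands the job in; it is judged then, once.
Trained networks look in the newest picture that a camera, given by its name, has taken for a name from the list of things; names that differ only in an ending like _2 or _b are one class to them, and where a whole thing is asked for, a point or a joint stands for the part that bears it (a point fixed in the world has none). Each returns a list of dicts, best first, with "conf" (0 to 1); they miss things now and then, are a little off and sometimes report something else, mostly with a low value. They report only what shows in the picture. A call takes as long as a camera call. They do not tell look-alikes from the thing itself.
- spot_in(camera, query): "xy" ([column, row] in pixels, amid what is visible of it).
- silhouettes(camera, query): "region" (420x560 bool, what is visible of it) and "xy" ([column, row] in pixels, amid what is visible of it).
Readings, each from a call of its own:
- current_clock(): time.
- current_joint_pos(): joint angles.
- current_qvel(): joint speeds.
- current_joint_torque(): joint torques, N m.
- current_position(): TCP position.
- current_orientation(): TCP orientation.
- current_force(): force on the tool from outside, world axes, zero at the start.
- current_torque(): the same for the moment, N m.
- current_finger_gap(): finger opening in m.
- current_grip_force(): force on a finger pad.
Only numpy, scipy, OpenCV 4.12 (cv2) and the standard library are available. Lean on these libraries where they do the work, as an engineer would, in place of code of your own. Each camera call takes 0.05 s, during which the arm holds its last target. There are 200 camera calls.

### The job

Book out the specimen case: press its hinged lid shut until the latch at the front snaps over it, and only then lift the code reader out of its charging cradle, carry it clear over the standing tubes without brushing them or the case, and hold it upright with its window about two centimetres above the barcode on the lid, centred on the barcode and with the long side of the window along the barcode's length. Finish while still holding the reader there, steady and not touching anything; leave the tube rack, the label roll, the jar and the marker where they are.

Things in the scene. Friction and masses are not known exactly. Their poses are not given: they have to be found in the camera images.
- case: grey plastic specimen transport case, fixed to the desk, tubes packed in dark foam inside; 150 mm deep (x), 200 mm wide (y), 64 mm high without its lid. Origin: centre of the underside. Its front (-x, roughly to the robot) has a black spring latch, 50 mm wide, standing out 20 mm. It stands left or right of the tube rack; a label roll lies in front of it
- lid (a joint): angle of the case's lid (rad): 0 = shut, grows as it opens upward about the hinge along the case's back edge. Stiff hinge: stays where left (starts 0.6 to 1.0; 1 to 3 N at the front edge moves it). At about 0.06 the lid's tongue meets the latch nose; some 6 to 10 N down on the front edge takes it past, and the latch holds it at 0. Not pushed past, the lid stays ajar
- lid_hinge (a point): middle of the lid's hinge line at the back edge of the case, 75 mm behind the case's centre and 64 mm above the desk; the line runs along the case's y
- lid_front (a point): middle of the lid's front edge, on its outer (upper) face, 154 mm from the hinge line and 10 mm above it when shut. The lid is a flat slab 154 mm deep, 204 mm wide, 10 mm thick; a latch tongue stands out 7 mm beyond the front edge here and hangs down; the latch stays below the lid's top
- barcode (a point): centre of the barcode (50 mm long, 24 mm across, black bars) on the white label (96 x 60 mm) stuck on the lid's outer face; 84 mm from the hinge line, 30 mm from the lid's middle towards +y. Axes: z out of the lid, y along the barcode's length (the row of bars), x along each bar, from latch to hinge. 74 mm above the desk when shut
- reader: cordless code reader, dark, 155 mm long, 0.18 kg, shaver-shaped, nose down in the cradle. Origin: centre of the scan window in the flat underside of its head; z from there up the handle, y along the head's long side, x through its thickness. Head 76 (y) x 30 (x) mm to z = 34; shoulders to z = 60; flat-sided handle 40 (y) x 28 (x) mm from there to the top: grip it across x at about z = 115
- reader_window (a point): centre of the reader's scan window (66 mm along y, 15 mm along x): the same point and axes as the origin of the reader. A small trigger stands out 2 mm on the handle's -x face at z = 66 mm
- cradle: grey charging cradle, fixed to the desk: base plate 100 (x) x 130 (y) mm, 12 mm thick; in its middle a cup, outside 46 (x) x 92 (y) mm, rim 41 mm above the desk, where the reader's head stands 29 mm deep with 3 mm of play; lift it straight up 35 mm or more to clear. Origin: centre of the underside. On the other side of the tube rack from the case
- tube_rack: loose black rack, 206 mm (its x) by 112 mm (its y) and 43 mm high, holding 29 standing yellow-capped tubes whose tops are 116 mm above the desk; it stands between case and cradle with its long side running away from the robot. Origin: centre of the underside
- label_roll: bystander: paper label roll lying flat, 72 mm across, 40 mm high; origin at the centre of its underside
- specimen_jar: bystander: pale jar with a white cap, 64 mm across, 68 mm high, behind the cradle; origin at the centre of its underside
- marker: bystander: marker pen lying on the desk, 135 mm long, 17 mm high, in front of the tube rack; origin under its middle
Things that resemble listed ones, but are neither listed nor needed, are in the scene too. What is shaped like the reader but brown or purple is not meant.

How it is judged:
On the way, in this order (a step that is already met when the one before it is completed fails the run):
1. the lid is shut, held by its latch with no hand on the case, and the reader still stands in its cradle (value of joint lid below 0.025 rad and contact force between each of the arm, the fingers and case below 0.1 N and z of reader in the frame of cradle below 0.02 m), for 0.2 s.
2. the reader is lifted out of its cradle (z of reader in the frame of cradle above 0.045 m), for 0.1 s.
At the end, for the whole second after the job is handed in: Lid latched (under 0.025 rad). Gripper holds the reader (over 1 N), upright within 0.17 rad, slower than 20 mm/s, its window 10 to 35 mm above the barcode, within 10 mm of its centre sideways and 0.17 rad of its length; the reader touches neither case, cradle nor rack (value of joint lid below 0.025 rad and horizontal distance between reader_window and barcode below 0.01 m and z of reader_window in the frame of barcode between 0.01 and 0.035 m and angle between the y axis of reader_window and the y axis of barcode, either way round below 0.17 rad and angle between reader's own z axis and vertical below 0.17 rad and contact force between the fingers and reader above 1 N and contact force between reader and case below 0.1 N and contact force between reader and cradle below 0.1 N and contact force between reader and tube_rack below 0.1 N and linear speed of reader below 0.02 m/s); the arm keeps its last pose, push and grip.
It fails at once if the reader strikes the case, its lid or its label (contact force between reader and case above 0.5 N).
It fails at once if the reader brushes the tubes (contact force between reader and tube_rack above 0.5 N).
It fails at once if the tube rack is shoved by more than 10 mm or tipped (distance of tube_rack from where it was at the start of the episode above 0.01 m or angle between tube_rack's own z axis and vertical above 0.15 rad).
It fails at once if the label roll, the specimen jar or the marker is shoved by more than 20 mm or tipped over (distance of any of label_roll, specimen_jar, marker from where it was at the start of the episode above 0.02 m or angle between any of label_roll, specimen_jar, marker's own z axis and vertical above 0.5 rad).
It also fails if it takes over 64 s, if anything falls off the work surface, if the arm or the gripper's body presses on something with over 40 N, if the wrist force passes 120 N, or if a joint passes its speed limit or range.

## Working session

There is one attempt and no reset: what is moved stays moved. The work goes in short steps, each a Python script; the robot and the scene stay as the last script left them, time stands still between calls to the robot, and variables do not carry over. Pictures are saved under pics/ and viewed, at most 10 in all, crops included, and the job is handed in when it is done.

```bash
mkdir -p pics; ls
cat > h.py <<'E'
import numpy as np, cv2
from bench import *
def cloud(c):
    """world XYZ for each pixel (HxWx3), nan where no reading"""
    K=np.array(c["intrinsics"]);k1=c["k1"];R=np.array(c["R"]);t=np.array(c["t"])
    z=c["range_z"].astype(float);h,w=z.shape
    v,u=np.mgrid[:h,:w]
    p=np.stack([u.ravel(),v.ravel()],1).astype(float).reshape(-1,1,2)
    s=cv2.undistortPointsIter(p,K,np.array([k1,0,0,0.]),None,None,(3,50,1e-9)).reshape(h,w,2)
    P=np.dstack([s[...,0]*z,s[...,1]*z,z]);P[z<=0]=np.nan
    return (P-t)@R
def project(c,X):
    r,_=cv2.Rodrigues(np.array(c["R"]))
    return cv2.projectPoints(np.array(X,float).reshape(-1,3),r,np.array(c["t"],float),np.array(c["intrinsics"]),np.array([c["k1"],0,0,0.]))[0].reshape(-1,2)
E
python3 - <<'E'
from h import *
for n in ("scene","side"):
    c=capture(n); cv2.imwrite(f"pics/{n}0.png",c["image"])
    W=cloud(c)
    print(n,"cam at",-np.array(c["R"]).T@np.array(c["t"]))
    for q in ("case","lid","barcode","reader","cradle","tube_rack","label_roll","specimen_jar","marker"):
        for d in silhouettes(n,q)[:3]:
            m=d["region"]; P=W[m]; P=P[~np.isnan(P[:,0])]
            if len(P): print(q,round(d["conf"],2),np.round(d["xy"]),m.sum(),"med",np.round(np.median(P,0),3),"lo",np.round(np.percentile(P,2,axis=0),3),"hi",np.round(np.percentile(P,98,axis=0),3))
E
```

```text
pics
scene cam at [0.97686079 0.68150502 0.64950201]
case 0.91 [234. 173.] 3403 med [ 0.546 -0.258  0.06 ] lo [ 0.433 -0.394  0.008] hi [ 0.589 -0.199  0.178]
case 0.47 [371. 313.] 1821 med [0.532 0.308 0.014] lo [0.457 0.221 0.007] hi [0.575 0.35  0.043]
lid 0.71 [219. 155.] 1454 med [ 0.558 -0.276  0.106] lo [ 0.491 -0.397  0.072] hi [ 0.587 -0.201  0.183]
barcode 0.75 [220. 156.] 1520 med [ 0.558 -0.274  0.106] lo [ 0.491 -0.401  0.061] hi [ 0.589 -0.197  0.188]
reader 0.83 [413. 251.] 1252 med [0.382 0.26  0.079] lo [0.329 0.235 0.002] hi [0.403 0.275 0.156]
reader 0.63 [465. 296.] 1581 med [0.397 0.401 0.082] lo [0.356 0.382 0.007] hi [0.417 0.413 0.157]
reader 0.39 [374. 277.] 1660 med [0.522 0.289 0.098] lo [0.494 0.256 0.04 ] hi [0.534 0.316 0.168]
cradle 0.98 [372. 313.] 1882 med [0.532 0.309 0.014] lo [0.455 0.222 0.002] hi [0.575 0.351 0.043]
cradle 0.23 [223. 155.] 1354 med [ 0.558 -0.275  0.107] lo [ 0.492 -0.394  0.075] hi [ 0.586 -0.201  0.183]
tube_rack 0.55 [264. 226.] 5281 med [0.593 0.011 0.061] lo [ 0.492 -0.067  0.004] hi [0.677 0.045 0.118]
label_roll 0.61 [280.
[... 776 characters left out ...]
131. 164.] 1004 med [0.37  0.379 0.079] lo [0.341 0.37  0.004] hi [0.402 0.397 0.156]
reader 0.64 [161. 197.] 1286 med [0.357 0.238 0.07 ] lo [ 0.327  0.224 -0.   ] hi [0.403 0.291 0.156]
cradle 0.55 [206. 180.] 1080 med [0.492 0.248 0.013] lo [0.452 0.207 0.002] hi [0.571 0.327 0.042]
label_roll 0.65 [337. 366.] 1387 med [ 0.35  -0.308  0.039] lo [ 0.319 -0.341  0.002] hi [ 0.385 -0.273  0.042]
specimen_jar 0.8 [219. 139.] 592 med [0.607 0.319 0.06 ] lo [0.585 0.304 0.007] hi [0.641 0.36  0.07 ]
marker 0.65 [236. 257.] 363 med [0.396 0.014 0.013] lo [ 0.391 -0.051  0.   ] hi [0.408 0.081 0.018]
marker 0.54 [220. 138.] 634 med [0.606 0.32  0.06 ] lo [0.585 0.305 0.003] hi [0.641 0.361 0.07 ]
```

View pics/scene0.png

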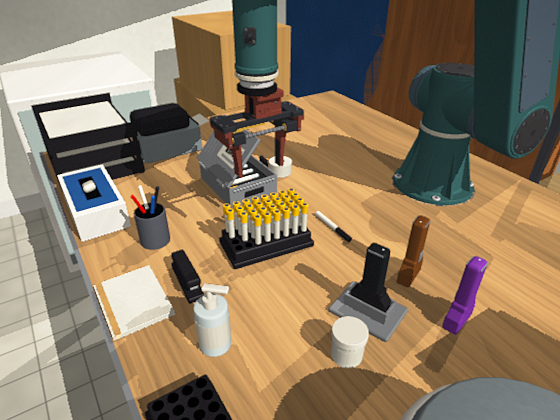

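View pics/side0.png

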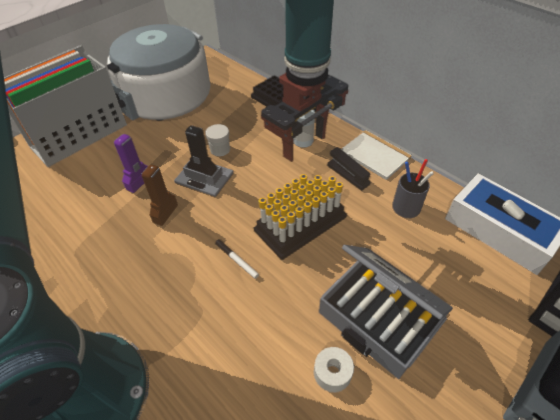

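The reader is the black one standing in the cradle at scene (375,275). Brown and purple decoys stand next to it. The open case is at side (385,310) with the roll in front of it, and the rack lies between the case and the cradle. Next I fit poses from both clouds.

```bash
cat >> h.py <<'E'
def rect(P,name=""):
    """min-area rectangle of XY points -> centre, sizes, yaw of first side"""
    (c,s,a)=cv2.minAreaRect(P[:,:2].astype(np.float32)); print(name,len(P),"c",np.round(c,4),"s",np.round(s,4),"yaw",round(a,1))
    return c,s,a
def near(P,c,r,z0,z1):
    P=P.reshape(-1,3); P=P[~np.isnan(P[:,0])]
    return P[(abs(P[:,0]-c[0])<r[0])&(abs(P[:,1]-c[1])<r[1])&(P[:,2]>z0)&(P[:,2]<z1)]
E
python3 - <<'E'
from h import *
C={n:capture(n) for n in("scene","side")}
W={n:cloud(c) for n,c in C.items()}
A=np.concatenate([w.reshape(-1,3) for w in W.values()])
for n,P in list(W.items())+[("both",A)]:
    print("==",n)
    rect(near(P,(.515,.28),(.09,.1),.008,.017),"base")
    rect(near(P,(.515,.28),(.05,.06),.035,.044),"cup")
    rect(near(P,(.515,.28),(.05,.06),.125,.160),"handle")
    Q=near(P,(.515,.28),(.05,.06),.160,.19); print(len(Q)and (np.median(Q,0),Q[:,2].max()))
    rect(near(P,(.49,-.305),(.12,.14),.055,.068),"rim")
    rect(near(P,(.49,-.305),(.12,.14),.008,.068),"casefull")
    rect(near(P,(.59,0),(.14,.1),.006,.12),"rack")
    rect(near(P,(.59,0),(.14,.1),.105,.125),"caps")
    rect(near(P,(.35,-.307),(.06,.05),.01,.05),"roll")
# lid
for n in W:
    d=silhouettes(n,"lid")[0]; P=W[n][d["region"]];P=P[~np.isnan(P[:,0])];P=P[P[:,2]>.085]
    rng=np.random.default_rng(0);best=0
    for _ in range(300):
        q=P[rng.choice(len(P),3,False)];nn=np.cross(q[1]-q[0],q[2]-q[0]);l=np.linalg.norm(nn)
        if l<1e-6: continue
        nn/=l;m=abs((P-q[0])@nn)<.003
        if m.sum()>best: best=m.sum();bm=m
    q=P[bm];cc=q.mean(0);nn=np.linalg.svd(q-cc)[2][2];nn*=np.sign(nn[2]);print(n,"lid plane",cc,nn,bm.sum(),len(P),"tilt",np.arccos(nn[2]),"lo",q.min(0),"hi",q.max(0))
    print("top edge pts",np.round(P[P[:,2]>np.percentile(P[:,2],97)][::6],3).tolist()[:8])
E
```

```text
== scene
base 1134 c [0.5424 0.2909] s [0.1623 0.1301] yaw 20.2
cup 394 c [0.5135 0.2803] s [0.0487 0.0925] yaw 20.7
handle 348 c [0.52   0.2866] s [0.0193 0.0421] yaw 42.7
(array([0.51621256, 0.28312104, 0.16675008]), np.float64(0.17029267487671693))
rim 386 c [ 0.5018 -0.2884] s [0.18   0.1842] yaw 0.1
casefull 2001 c [ 0.4811 -0.3004] s [0.2216 0.2083] yaw 0.1
rack 5158 c [ 0.5774 -0.0166] s [0.1184 0.2052] yaw 82.9
caps 1371 c [ 0.5767 -0.0169] s [0.0903 0.1809] yaw 83.2
roll 289 c [ 0.3584 -0.3027] s [0.068  0.0698] yaw 65.4
== side
base 652 c [0.534  0.2856] s [0.1496 0.1325] yaw 20.4
cup 207 c [0.5114 0.278 ] s [0.0493 0.0946] yaw 21.7
handle 199 c [0.5078 0.2701] s [0.0243 0.0425] yaw 59.9
(array([0.51018009, 0.27430297, 0.16585962]), np.float64(0.16961719841225673))
rim 870 c [ 0.4862 -0.3056] s [0.1536 0.2169] yaw 6.3
casefull 7671 c [ 0.4716 -0.3036] s [0.2035 0.2081] yaw 0.5
rack 4891 c [ 0.575  -0.0202] s [0.1116 0.2051] yaw 82.4
caps 1594 c [ 0.5762 -0.0185] s [0.088  0.1823] yaw 82.8
roll 1322 c [ 0.3536 -0.3064] s [0.0717 0.0712] yaw 47.3
== both
base 1786 c [0.5413 0
[... 577 characters left out ...]
00576745 0.6567996 ] 1072 1184 tilt 0.8542296417538177 lo [ 0.48577588 -0.4030059   0.08500477] hi [ 0.58022387 -0.1980942   0.18692977]
top edge pts [[0.489, -0.275, 0.186], [0.489, -0.254, 0.185], [0.489, -0.221, 0.186], [0.489, -0.21, 0.185], [0.649, 0.032, 0.31], [0.655, -0.009, 0.261]]
side lid plane [ 0.51727986 -0.31057962  0.15128768] [0.74367919 0.00961107 0.66846757] 1542 2001 tilt 0.8386498919725213 lo [ 0.47834983 -0.40536589  0.08509247] hi [ 0.57702686 -0.20222551  0.19093978]
top edge pts [[0.482, -0.205, 0.186], [0.485, -0.239, 0.186], [0.483, -0.275, 0.187], [0.481, -0.294, 0.187], [0.482, -0.301, 0.187], [0.481, -0.308, 0.187], [0.48, -0.313, 0.187], [0.482, -0.317, 0.187]]
```

Measurements agree with the given sizes. The reader and cradle are at (0.513, 0.279), with the x axis at 20.4°. The case centre is about (0.502, -0.302) with yaw about 0.5°, the hinge x is about 0.577, and the lid angle is about 0.845. I'm closing the lid now.

```bash
cat >> h.py <<'E'
from scipy.spatial.transform import Rotation as Ro
def down(a):
    """tool down, finger closing line (tool y) at world angle a (rad)"""
    y=np.array([np.cos(a),np.sin(a),0]);z=np.array([0,0,-1.])
    return Ro.from_matrix(np.stack([np.cross(y,z),y,z],1)).as_quat()
HX,CY=.577,-.302
def lidpt(th,r,d=0):
    return np.array([HX-r*np.cos(th)+.01*np.sin(th),CY,.064+r*np.sin(th)+.01*np.cos(th)+d])
E
python3 - <<'E'
from h import *
q=current_orientation();print(q,Ro.from_quat(q).as_matrix()[:,1],current_clock())
o=down(np.pi/2) if Ro.from_quat(q).as_matrix()[1,1]>0 else down(-np.pi/2)
move_gripper(0.0)
move_ptp(lidpt(.95,.137,.06),o)
print(current_position(),current_clock())
for th in (.95,.8,.65,.5,.35,.2,.1):
    hit=servo_line(lidpt(th,.137),o,rate=.08,contact_N=20)
    print(th,hit,current_position().round(4) if hasattr(current_position(),'round') else current_position(),np.round(current_force(),1))
    if hit: break
else:
    hit=servo_line(lidpt(0,.137,-.004),o,rate=.03,contact_N=22)
    print(hit,current_position(),np.round(current_force(),1))
    servo_line(lidpt(0,.137,.12),o,rate=.15)
    print(current_clock())
    for n in("scene","side","wrist"):
        c=capture(n);cv2.imwrite(f"pics/{n}1.png",c["image"])
        W=cloud(c);P=near(W,(.5,-.302),(.07,.1),.05,.2)
        if len(P)>50: print(n,len(P),"lid z pct",np.percentile(P[:,2],[5,50,95]).round(4),np.polyfit(P[:,0],P[:,2],1))
E
```

```text
[ 7.07137792e-01  7.07075765e-01 -3.23357347e-05 -6.01690366e-05] [ 9.99999988e-01 -8.77166038e-05 -1.30823228e-04] 1.2
[ 0.50574389 -0.30130561  0.24120701] 3.75
0.95 False [ 0.5058 -0.3022  0.1816] [-0.5  0.3 -0.5]
0.8 False [ 0.4883 -0.302   0.1693] [ 0.5 -0.1 -0.6]
0.65 False [ 0.4735 -0.3018  0.1545] [-0.  -0.4 -0.3]
0.5 False [ 0.4613 -0.3018  0.1382] [ 0.3 -0.6 -0.3]
0.35 False [ 0.4516 -0.3019  0.1202] [-0.7 -0.3 -0.2]
0.2 False [ 0.4446 -0.3019  0.1009] [-0.3  0.1  0.7]
0.1 False [ 0.4415 -0.3018  0.0874] [ 0.3  0.3 -0.6]
True [ 0.44109713 -0.30209623  0.08086844] [-0.5 -0.  -0.2]
8.2833
scene 1792 lid z pct [0.06   0.0749 0.0769] [-0.03913971  0.09433214]
side 5398 lid z pct [0.0716 0.0739 0.0761] [0.00976209 0.06902752]
wrist 35569 lid z pct [0.0724 0.0737 0.075 ] [-0.01848365  0.08356058]
```

Run:
```python
from h import *
C={n:capture(n) for n in("scene","side","wrist")}
for n,c in C.items():
    W=cloud(c);P=near(W,(.5,CY),(.085,.11),.066,.1)
    if n!="scene":
        for _ in range(3):
            G=np.c_[P[:,:2]-[.5,CY],np.ones(len(P))];k=np.linalg.lstsq(G,P[:,2],rcond=None)[0];P=P[abs(G@k-P[:,2])<.002]
        print(n,"plane dz/dx,dz/dy,z0",k.round(4)); rect(P,n+" lid")
    for d in spot_in(n,"barcode")[:2]:
        u,v=np.round(d["xy"]).astype(int);print(" barcode",d["conf"],d["xy"],W[v,u].round(4))
# barcode by dark pixels on white label in wrist view
c=C["wrist"];W=cloud(c);g=cv2.cvtColor(c["image"],cv2.COLOR_BGR2GRAY)
cv2.imwrite("pics/wrist2.png",c["image"])
```

```text
barcode 0.65 [235.5, 166.0] [ 0.5155 -0.2848  0.0753]
side plane dz/dx,dz/dy,z0 [ 0.004  -0.0006  0.0739]
side lid 4921 c [ 0.5001 -0.3035] s [0.1581 0.204 ] yaw 0.4
 barcode 0.81 [386.4, 314.6] [ 0.4846 -0.3216  0.0734]
wrist plane dz/dx,dz/dy,z0 [0.0002 0.     0.0736]
wrist lid 38965 c [ 0.5026 -0.3042] s [0.156  0.2031] yaw 0.3
 barcode 0.57 [286.2, 124.7] [ 0.5151 -0.3041  0.0746]
 barcode 0.52 [283.3, 125.7] [ 0.5142 -0.3015  0.073 ]
```

View pics/wrist1.png

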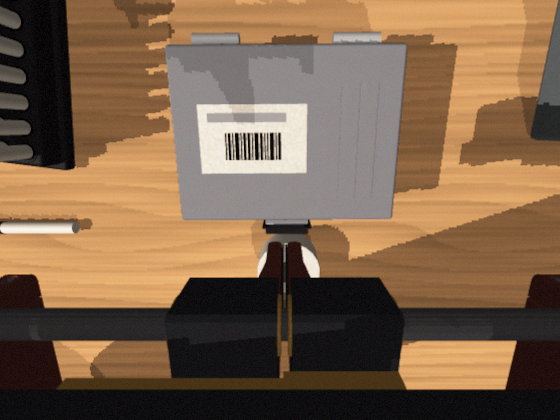

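View pics/side1.png

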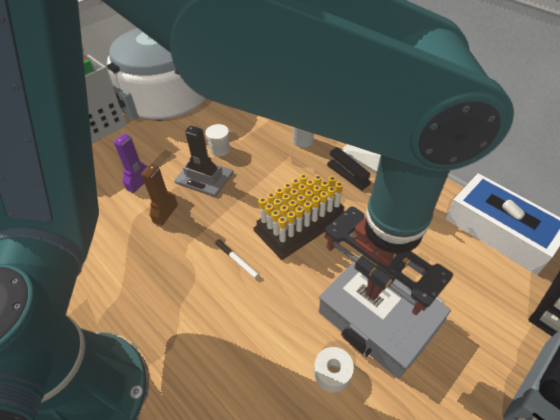

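The lid is flat (slope about 0) at z 0.0737, so it is latched. The wrist view shows the barcode at about (253,146) and the latch at (287,226). I'll get the barcode's world position from those pixels, then look at the reader from above.

Run:
```python
from h import *
c=capture("wrist");W=cloud(c);g=cv2.cvtColor(c["image"],cv2.COLOR_BGR2GRAY)
m=np.zeros_like(g,bool);m[127:167,215:292]=g[127:167,215:292]<90
P=W[m];P=P[~np.isnan(P[:,0])];rect(P,"barcode")
print(P[:,2].mean())
a=np.deg2rad(20.4)
p=np.array([.513,.279,.25])
move_ptp([.5,-.1,.30],down(0))
best=None
move_gripper(.085)
move_ptp(p,down(a)); print(current_joint_pos(),current_clock())
c=capture("wrist");W=cloud(c);cv2.imwrite("pics/wrist3.png",c["image"])
rect(near(W,(.513,.279),(.05,.06),.155,.175),"top")
rect(near(W,(.513,.279),(.05,.06),.125,.175),"handle")
rect(near(W,(.513,.279),(.09,.1),.008,.045),"base")
rect(near(W,(.513,.279),(.06,.07),.036,.046),"cup")
```

```text
barcode 581 c [ 0.4963 -0.2737] s [0.0491 0.0231] yaw 89.9
0.07425087270219972
[ 3.78487312e-01  3.12200895e-01  1.50994510e+00 -6.21314093e-04
  1.31918977e+00  2.35519402e-02] 12.625
top 1436 c [0.5117 0.2803] s [0.0276 0.0386] yaw 20.5
handle 1603 c [0.5117 0.2803] s [0.0276 0.0386] yaw 20.2
base 5229 c [0.5419 0.2912] s [0.1636 0.1281] yaw 20.2
cup 634 c [0.5121 0.2799] s [0.0461 0.0904] yaw 20.0
```

View pics/wrist3.png

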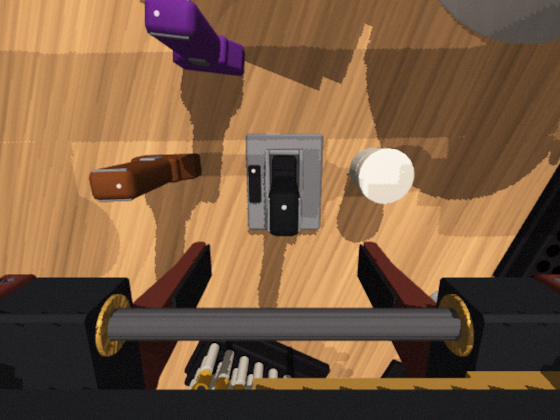

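The wrist view has the black reader centred at about (284,185), with clear finger room on both sides (brown decoy at left, jar at right). The barcode measures (0.496, -0.274). I'm grasping and lifting now.

Run:
```python
from h import *
a=np.deg2rad(20.2);o=down(a);x,y=.5119,.2801
servo_line([x,y,.25],o,rate=.1)
print(servo_line([x,y,.109],o,rate=.12,contact_N=12),current_position())
move_gripper(0.0);print("gap",current_finger_gap(),current_grip_force(),np.round(current_force(),1))
servo_line([x,y,.15],o,rate=.06)
servo_line([x,y,.30],o,rate=.15)
print("gap",current_finger_gap(),current_grip_force(),np.round(current_force(),1),current_position(),current_clock())
for n in("scene","side"):
    c=capture(n);cv2.imwrite(f"pics/{n}4.png",c["image"]);W=cloud(c)
    P=near(W,(x,y),(.06,.07),.19,.29);print(n,len(P),P[:,2].min() if len(P) else 0)
    rect(near(W,(x,y),(.06,.07),.195,.24),"head")
```

```text
False [0.5125045  0.2803511  0.10972189]
gap 0.027886265621975003 29.9935644865036 [ 0.4 -0.8  1. ]
gap 0.027971491159177873 29.993655681610107 [ 0.8 -0.1 -1.6] [0.51124136 0.27981977 0.29888355] 17.1417
scene 1697 0.20341830303533082
head 792 c [0.5152 0.2813] s [0.0282 0.0784] yaw 22.6
side 940 0.20270089106451133
head 432 c [0.5019 0.2701] s [0.0292 0.0809] yaw 41.0
```

View pics/scene4.png

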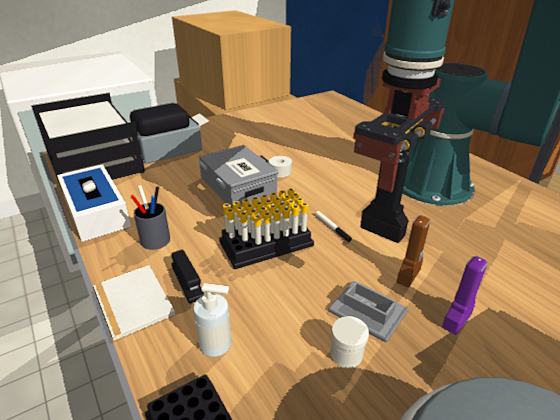

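The reader is held upright at scene (385,215), with the window about 96 mm below the TCP as expected. The case is shut and the cradle empty. I'm carrying it over at 0.30 m.

Run:
```python
from h import *
o=down(np.deg2rad(.3));bx,by=.496,-.274
servo_line([.50,.15,.30],down(np.deg2rad(14)),rate=.15)
servo_line([.50,-.10,.30],down(np.deg2rad(5)),rate=.15)
servo_line([bx,by,.30],o,rate=.12)
servo_line([bx,by,.22],o,rate=.08)
sleep(.3);print(current_position(),current_finger_gap(),current_clock())
for n in("scene","side"):
    c=capture(n);cv2.imwrite(f"pics/{n}5.png",c["image"]);W=cloud(c)
    P=near(W,(bx,by),(.05,.06),.105,.155);print(n,len(P),"zmin",np.percentile(P[:,2],1))
    rect(P,"head"); print("x,y range",np.percentile(P,[1,99],axis=0).round(4).tolist())
    P=near(W,(.5,CY),(.085,.11),.066,.08);print("lid",np.percentile(P[:,2],[5,50,95]).round(4))
```

```text
[ 0.49614092 -0.27409706  0.22030201] 0.0281813795559411 23.1333
scene 198 zmin 0.1266370870732381
head 198 c [ 0.5092 -0.2673] s [0.029  0.0794] yaw 22.7
x,y range [[0.4832, -0.309, 0.1266], [0.513, -0.2348, 0.1546]]
lid [0.0698 0.0749 0.0769]
side 381 zmin 0.12583770265301367
head 381 c [ 0.4827 -0.2792] s [0.0247 0.0795] yaw 18.2
x,y range [[0.479, -0.3135, 0.1258], [0.5033, -0.2391, 0.1548]]
lid [0.071  0.0738 0.076 ]
```

View pics/side5.png

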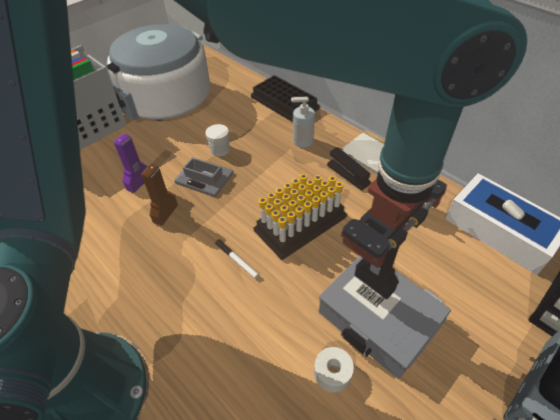

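The reader hangs upright over the label. The head is centred at (0.496, -0.274) when averaged over both cameras, with the window at about 0.125. I'm lowering 30 mm and checking.

Run:
```python
from h import *
o=down(np.deg2rad(.3));bx,by=.496,-.274
print(servo_line([bx,by,.192],o,rate=.03,contact_N=6))
sleep(.5);print(current_position(),current_finger_gap(),current_grip_force(),np.round(current_force(),1),np.abs(current_qvel()).max(),current_clock())
for n in("scene","side"):
    c=capture(n);W=cloud(c)
    P=near(W,(bx,by),(.05,.06),.085,.125);print(n,len(P),"zmin",np.percentile(P[:,2],1),np.percentile(P,[1,99],axis=0).round(4).tolist())
sleep(.5);close_job()
```

```text
False
[ 0.49601769 -0.27399644  0.19204584] 0.028127248554980284 29.993589520454407 [-0.1 -0.4 -2.2] 0.0010176422702979574 24.8167
scene 175 zmin 0.09741557571009482 [[0.4848, -0.3085, 0.0974], [0.5136, -0.2346, 0.1247]]
side 320 zmin 0.09722634187042466 [[0.4788, -0.3134, 0.0972], [0.5028, -0.2387, 0.1247]]
the job is handed in; nothing more can be done
```

I latched the lid first, then handed the job in at about 25 s of the 64 s limit with the reader held upright and steady, its window about 22 mm above the barcode and centred on it to within the 2 mm calibration; the judge's result was not shown.

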